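# Release a case fan from a ratchet clamp

### The arm

A 6-joint arm with a two-finger parallel gripper is mounted at the origin on the work surface. World frame = base frame: x ahead of the robot, y to its left, z up, the work surface at z = 0. Lengths are in m, angles in rad, forces in N, time in s.
With the tool pointing down it reaches from about 0.275 to 0.85 m from the base axis. Payload 19 kg.
Tool frame: the origin (TCP) lies at the very end of the fingers, on their centre line; the grasp point (between the pads) lies 19 mm behind it; z points along the fingers, y is the line along which they close (so a half turn about z gives the same grasp; the last joint's range is limited). The gripper opens to 85 mm and grips with 20 to 120 N. Pads are 22 mm wide; open, the fingers measure 114 mm over their backs; the gripper's body (76 mm by 85 mm) begins 54 mm behind the grasp point. The pads swing forward as they close: fully open they stand 13 mm farther back than shut.
Start: joints at [-1.348, 0.15, 1.437, -0, 1.554, -0.134], TCP at [0.201, -0.539, 0.231] pointing down, gripper open.
Joint ranges: [-2.8, 2.8], [-0.68, 2.1], [0.12, 2.68], [-1.39, 4.53], [0.16, 2.79], [-2.81, 2.81]. Speed limits (rad/s): [1.89, 1.89, 2.22, 3.01, 3.01, 3.01].

### API

Orientations are given as a unit quaternion [w, x, y, z].
In Python, from station import manip, eyes gives the robot as it stands.
- The arm moves only by the tool step_arm, never from a script. Its argument "commands" is text: rows parted by semicolons, each of 5 numbers parted by spaces: the shift along the tool's x, y, z in units of 0.3 m (1.0 is 0.3 m), then the turn about the tool's z in units of pi/4 rad (1.0 is pi/4 rad), then the opening, from 0 (shut) to 1 (fully open). In form: x y z roll gripper; .... A call has 1 to 12 rows; each row is the pose to reach, as a shift and turn from the pose commanded when the call began, along the tool's axes at that moment; what a row does not reach only later rows make up. A row lasts 1/10 s, in which the tool goes at most 50 mm and 8.59 degrees, less where a joint would pass 70% of its speed; a pose out of reach is approached as far as the arm can. A call with a number of a shift or a turn outside -1 to 1 is refused whole. A call with a gripper value outside its range is refused whole. The fingers move at their own pace and stop on an object; "squeeze" is the grip in N (left out, the last holds). Time passes only in rows, so rows that repeat a pose let the fingers close. It gives the time, the measured TCP pose, the force, the opening and the grip force at its end, in the units of the state.
- manip.observe(): the state, without advancing time (a new reading comes with each control period).
- eyes.camera(name): name is "side" or "top"; returns the picture (420x560x3 uint8, red, green, blue); there is no depth.
- eyes.camera_info(name): a dict with "mtx" (3x3 intrinsics, pixels), "dist" ([k1, k2, p1, p2, k3] as OpenCV has them; the pictures are not rectified), "extrinsics" (4x4, takes a point from world to camera coordinates). Camera axes: x right, y down, z forward; pixel columns grow to the right and rows downward; lengths in m; the calibration is good to about 2 mm. A picture is of the moment at which its call begins. camera_info takes no time and is no camera call.
- manip.finish_job(): hands the job in; it is judged then, once.
The state is a dict: "time_s": time; "q": joint angles; "dq": joint speeds; "effort": joint torques, N m; "position": TCP position; "tool_rot": TCP orientation; "contact_force": force on the tool from outside, world axes, zero at the start; "wrist_torque": the same for the moment, N m; "opening": finger opening in m; "grasp_force": force on a finger pad.
Only numpy, scipy, OpenCV 4.12 (cv2) and the standard library are available. Lean on these libraries where they do the work, as an engineer would, in place of code of your own. Each camera call takes 0.05 s, during which the arm holds its last target. There are 200 camera calls.

### The job

The case fan is held in the bench ratchet clamp. Lift the red pawl off the ratchet wheel and keep it lifted until the sprung jaw has backed off all the way, then let the pawl drop back onto the wheel. Only then take the fan out and set it down gently, without dropping it, upright in the empty compartment of the blue tray, disturbing nothing else on the bench.

Things in the scene. Friction and masses are not known exactly. Their poses are not given: they have to be found in the camera images.
- clamp: Ratchet clamp fixed to the bench, at either side of it: grey base plate 245 x 100 x 12 mm, two blue jaws and, further along, a toothed wheel between blue cheeks. Origin: on the bench, on the plate's long middle line (plate from x = -92.5 to +152.5 mm). z up; x runs along the plate from the fixed jaw over the moving jaw to the wheel. Jaws: 70 mm wide in y, tops 50 mm above the bench.
- pad_face (a point): Centre of the face of the black rubber pad (10 mm thick, on springs) on the fixed jaw, 33 mm above the bench, at clamp x = -42.5 mm when clamping. It presses the fan with about 20 N and follows it 3 mm when it is freed, so the fan may slide up to 3 mm towards +x. The fixed jaw behind it spans x = -88 to -62 mm. Axes as the clamp's.
- wheel_centre (a point): Centre of the steel ratchet wheel, at clamp x = 60 mm, 38 mm above the bench: 52 mm diameter, 12 teeth 5 mm deep, axis along the clamp's y. The blue cheeks on both sides span clamp y = -11 to +25 mm, x = 33 to 121 mm, tops 55 mm above the bench. Turns with the jaw.
- jaw_face (a point): Centre of the moving jaw's clamping face, 31 mm above the bench, at clamp x = -17.5 mm when clamping; the jaw is 21 mm thick. Axes as the clamp's.
- jaw (a joint): Travel of the moving jaw in m: 0 = clamping, 0.0176 = backed off all the way (towards clamp +x). A spring drives it back, damped, in about 2.3 s, only while the pawl is clear of the wheel; if the pawl is let go early it catches a later tooth (a tooth is 6.3 mm of travel) and the jaw stops there. It cannot be pushed back against the pawl.
- pawl (a joint): Lift angle of the pawl in rad: 0 = down, engaged with the wheel; 0.45 = most lifted. A weak spring (about 2 N at the grip) returns it; lifting it off the loaded tooth takes a few N (under 10). Clear of the teeth from 0.12 rad; 0.25 rad is a good lift.
- pawl_grip (a point): Centre of the red grip on top of the pawl: an upright block 24 mm long (clamp x), 12 mm thick (clamp y, pinch it here), 28 mm tall, top 103 mm above the bench when down. Right below it is the pawl's steel arm, 10 mm thick in y, 8 mm high, then the wheel. Axes as the clamp's when down; they turn with the pawl, about the clamp's +y as it lifts.
- pawl_hinge (a point): Hinge of the pawl, 44 mm from the grip in the clamp's +x direction and 39 mm below it. The hinge axis is the clamp's y; axes as the clamp's. The grip lifts in an arc about it, up and slightly towards +x.
- fan: Case fan, black square frame, grey blades, white hub: 80 mm wide (y), 80 mm high (z), 25 mm thick (x), about 0.12 kg. Origin: centre of its underside; z up. Stands upright on the clamp's base plate (12 mm above the bench) between the jaws, thickness along the clamp's x, its upper 42 mm clear above the jaws; can be gripped over its thickness like a solid block.
- tray: Blue plastic tray fixed to the bench, 200 (x) x 130 (y) x 40 mm high, walls, divider and floor 5 mm thick, one divider across the middle making two compartments 92 x 120 mm. Origin: centre of its underside. The compartment on its +x side holds the spare fan, that on its -x side is empty.
- tray_empty (a point): Centre of the empty compartment's floor (5 mm above the bench); axes as the tray's: the compartment measures 92 mm in x and 120 mm in y.
- spare_fan: A second fan like the first, standing upright in the tray's other compartment, thickness roughly along the tray's x. Origin: centre of its underside. Leave it alone.
- heat_sink: Aluminium finned heat sink, 60 x 60 x 32 mm, lying on the bench; origin under its centre. Leave it alone.
- screw_jar: Small jar of 48 mm diameter, 60 mm high, with yellow cap; origin under its centre. Leave it alone.
- screwdriver: Screwdriver lying on the bench; origin under its middle. Leave it alone.
There are look-alikes about, which are no part of the job. Leave any purple or yellow look-alike of the fan alone.

How it is judged:
On the way, in this order (a step that is already met when the one before it is completed fails the run):
1. the jaw has backed off all the way while the fan still stands in the clamp (value of joint jaw above 0.0155 m and z of fan in the frame of clamp below 0.02 m and horizontal distance between fan and jaw_face below 0.06 m), for 0.2 s.
2. the gripped fan is lifted clear of the jaws, with the pawl back down (z of fan in the frame of clamp above 0.05 m and contact force between fan and the fingers above 0.3 N and value of joint pawl below 0.06 rad), for 0.1 s.
At the end, for the whole second after the job is handed in: The jaw is backed off all the way (within 2 mm of its stop), the pawl is down on the wheel (below 0.06 rad), and the fan stands upright (within 0.1 rad) and still on the floor of the empty compartment, its centre within 37 mm (x) and 50 mm (y) of the compartment's centre; the spare fan still stands (value of joint jaw above 0.0155 m and value of joint pawl below 0.06 rad and x of fan in the frame of tray_empty between -0.037 and 0.037 m and y of fan in the frame of tray_empty between -0.05 and 0.05 m and z of fan in the frame of tray_empty below 0.006 m and angle between fan's own z axis and vertical below 0.1 rad and linear speed of fan below 0.02 m/s and angle between spare_fan's own z axis and vertical below 0.15 rad); the robot touches nothing.
It fails at once if the fan is pulled out before the jaw has backed off all the way (value of joint jaw below 0.015 m and z of fan in the frame of clamp above 0.025 m).
It fails at once if the fan is dropped (falls freely more than about 25 mm) (linear speed of fan above 0.7 m/s and not (contact force between fan and the fingers above 0.05 N)).
It fails at once if the spare fan, heat sink, screw jar or screwdriver is pushed more than 30 mm away (distance of any of spare_fan, heat_sink, screw_jar, screwdriver from where it was at the start of the episode above 0.03 m).
It also fails if it takes over 59 s, if anything falls off the work surface, if the arm or the gripper's body presses on something with over 40 N, if the wrist force passes 120 N, or if a joint passes its speed limit or range.

## Working session

There is one attempt and no reset: what is moved stays moved. The work goes in short steps, Python scripts to look and compute and a tool call to move; the robot and the scene stay as the last step left them, time stands still between calls to the robot, and variables do not carry over. Pictures are saved under pics/ and viewed, at most 10 in all, crops included, and the job is handed in when it is done.

Besides the shell and the picture viewer there is one more tool, called after "Request:" in YAML: its name, and indented under it one key for each argument. step_arm: Moves the arm, as the interface text tells. Shifts and turns lie within -1 to 1; 1 stands for 0.3 m of shift or pi/4 rad of turn. Its arguments: {"type":"object","properties":{"commands":{"type":"string"},"squeeze":{"type":"number"}},"required":["commands"]}

```bash
mkdir -p pics; python3 - <<'E'
from station import manip, eyes
import cv2,numpy as np
for n in("top","side"):
    cv2.imwrite(f"pics/{n}0.png",eyes.camera(n)[:,:,::-1])
    i=eyes.camera_info(n);E=np.array(i["extrinsics"]);print(n,i["mtx"],i["dist"],-E[:3,:3].T@E[:3,3],E[2,:3])
s=manip.observe();print(s["time_s"],s["position"],s["tool_rot"],s["opening"])
E
```

```text
top [[387.82918814   0.         278.6349428 ]
 [  0.         387.82918814 211.0690783 ]
 [  0.           0.           1.        ]] [0.03813827 0.         0.         0.         0.        ] [ 0.5004106  -0.04144834  1.16733449] [ 0.08014659  0.03601464 -0.99613226]
side [[520.26881034   0.         274.47452304]
 [  0.         520.26881034 211.50202387]
 [  0.           0.           1.        ]] [0.05475394 0.         0.         0.         0.        ] [0.34375003 0.91308588 1.13070868] [ 0.18197759 -0.64682865 -0.74060574]
0.1 [ 0.20076783 -0.53857854  0.23076504] [-5.31478179e-04  9.84127898e-01  1.77459849e-01 -2.67409314e-05] 0.08504803399705228
```

View pics/top0.png

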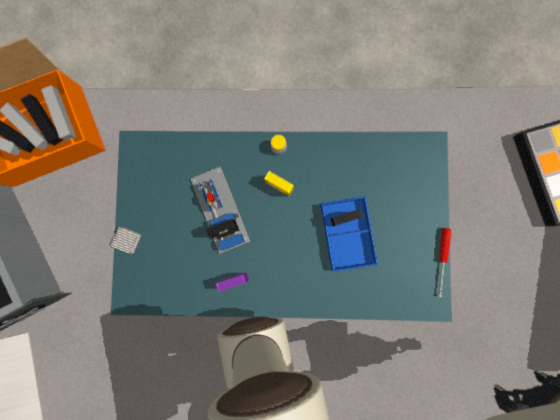

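View pics/side0.png

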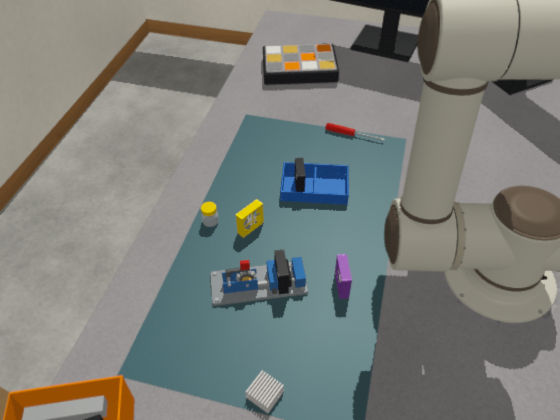

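The top view shows the clamp at about (220,210), with the wheel end at the upper left, the red grip at (210,197) and the black fan at (222,230). The tray is at (350,233), with its empty half at the lower end (350,250) and the spare fan at (346,217). The side view shows the grip at (245,267) and the fan at (282,270). Next I'll measure these and zoom in.

```bash
cat > h.py <<'E'
import cv2,numpy as np
from station import manip, eyes
def info(n):
    i=eyes.camera_info(n);return np.array(i["mtx"]),np.array(i["dist"]),np.array(i["extrinsics"])
def ray(n,uv):
    K,d,E=info(n);p=cv2.undistortPoints(np.float64([[uv]]),K,d)[0,0]
    R=E[:3,:3];return -R.T@E[:3,3],R.T@np.array([p[0],p[1],1])
def plane(n,uv,z):
    c,d=ray(n,uv);return c+d*(z-c[2])/d[2]
def proj(n,P):
    K,d,E=info(n);return cv2.projectPoints(np.float64(P).reshape(-1,3),cv2.Rodrigues(E[:3,:3])[0],E[:3,3],K,d)[0][:,0]
def tri(a,b):
    (c1,d1),(c2,d2)=ray("top",a),ray("side",b)
    s=np.linalg.lstsq(np.c_[d1,-d2],c2-c1,rcond=None)[0];p,q=c1+s[0]*d1,c2+s[1]*d2
    return (p+q)/2,np.linalg.norm(p-q)
def blobs(im,lo,hi,box,amin=8):
    m=cv2.inRange(cv2.cvtColor(im,cv2.COLOR_RGB2HSV),np.array(lo),np.array(hi));k=np.zeros_like(m);x0,y0,x1,y1=box;k[y0:y1,x0:x1]=m[y0:y1,x0:x1]
    cs=[c for c in cv2.findContours(k,cv2.RETR_EXTERNAL,cv2.CHAIN_APPROX_NONE)[0] if cv2.contourArea(c)>=amin]
    return sorted(cs,key=cv2.contourArea,reverse=True),k
def cen(c):
    m=cv2.moments(c);return np.array([m["m10"],m["m01"]])/m["m00"]
E
python3 - <<'E'
from h import *
t=cv2.imread("pics/top0.png")[:,:,::-1].copy();s=cv2.imread("pics/side0.png")[:,:,::-1].copy()
np.set_printoptions(precision=4,suppress=True)
a=blobs(t,(0,150,100),(6,255,255),(180,160,250,260))[0];b=blobs(s,(0,150,100),(6,255,255),(200,240,310,300))[0]
print("red",[(cen(c),cv2.contourArea(c)) for c in a],[(cen(c),cv2.contourArea(c)) for c in b]); print(tri(cen(a[0]),cen(b[0])))
c=blobs(t,(105,150,60),(125,255,255),(300,180,400,290))[0]
r=cv2.minAreaRect(np.vstack(c));bx=cv2.boxPoints(r);print("tray",bx); print([plane("top",p,.04)[:2] for p in bx])
# plate: low-saturation pixels
g,k=blobs(t,(0,0,70),(180,60,255),(180,160,260,265));print([cv2.contourArea(x) for x in g])
r=cv2.minAreaRect(np.vstack(g));bx=cv2.boxPoints(r);print("plate",bx);print([plane("top",p,.012)[:2] for p in bx])
o=np.hstack([cv2.resize(t[160:260,175:265],None,fx=6,fy=6,interpolation=2)[:,:,::-1][:600,:400*2][:, :540]])
o2=cv2.resize(s[240:310,200:315],None,fx=2.2,fy=2.2,interpolation=2)[:,:,::-1]
cv=np.zeros((600,800,3),np.uint8);cv[:,:540]=o;cv[:o2.shape[0],545:545+o2.shape[1]]=o2
cv2.imwrite("pics/z.png",cv)
E
```

```text
red [(array([210.2513, 196.641 ]), 32.5)] [(array([244.3062, 264.5312]), 61.5)]
(array([0.6267, 0.1912, 0.0866]), np.float64(0.0009815751798691904))
tray [[319.4966 203.1477]
 [365.2483 195.0739]
 [377.4295 264.1007]
 [331.6779 272.1745]]
[array([ 0.6155, -0.1194]), array([ 0.6402, -0.2513]), array([ 0.4423, -0.2846]), array([ 0.4172, -0.1549])]
[2143.5, 11.5]
plate [[188.3623 177.8148]
 [220.864  165.0968]
 [250.7705 241.5246]
 [218.2689 254.2426]]
[array([0.6916, 0.2753]), array([0.7314, 0.1774]), array([0.5015, 0.0822]), array([0.4627, 0.1784])]
```

View pics/z.png

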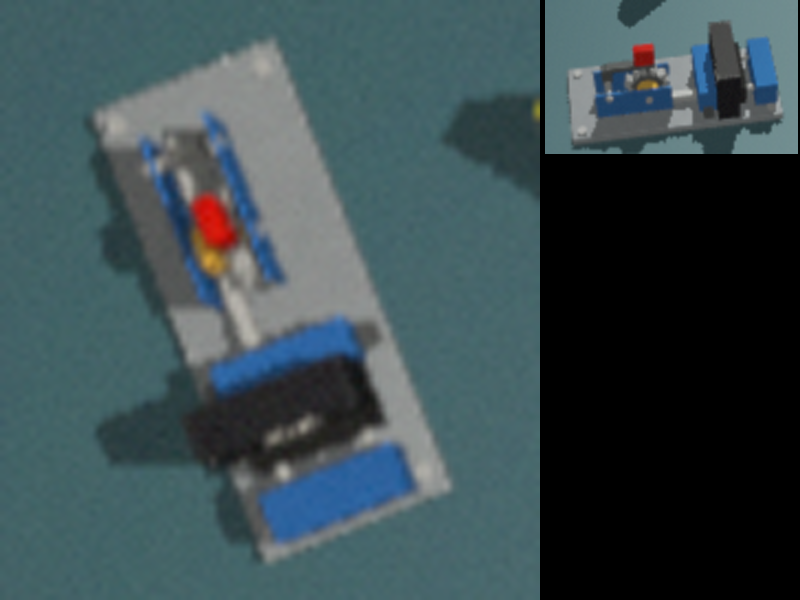

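```bash
python3 - <<'E'
from h import *
np.set_printoptions(precision=4,suppress=True)
t=cv2.imread("pics/top0.png")[:,:,::-1].copy();s=cv2.imread("pics/side0.png")[:,:,::-1].copy()
Z=lambda x,y:(175+(x+.5)/6-.5,160+(y+.5)/6-.5)
A,B,C,D=[plane("top",Z(*p),.012)[:2] for p in((95,115),(275,37),(450,485),(265,560))]
print(A,B,C,D,[np.linalg.norm(q) for q in(A-B,B-C,C-D,D-A)])
d=(A+B-C-D);th=np.arctan2(d[1],d[0]);R=np.array([[np.cos(th),-np.sin(th)],[np.sin(th),np.cos(th)]])
o=(A+B+C+D)/4-R@[.03,0];print("clamp",o,np.degrees(th))
f=lambda p:R.T@(np.array(p)[:2]-o)
print("grip",f([.6267,.1912]))
b,_=blobs(t,(105,120,50),(125,255,255),(175,160,260,265))
for c in b: print("blue",cv2.contourArea(c),[f(plane("top",p,.05)) for p in cv2.boxPoints(cv2.minAreaRect(c))])
b,_=blobs(t,(0,0,0),(180,255,45),(195,205,245,245),60)
for c in b: print("black",cv2.contourArea(c),cv2.boxPoints(cv2.minAreaRect(c)),[f(plane("top",p,.092)) for p in cv2.boxPoints(cv2.minAreaRect(c))])
w=lambda x,y,z:np.r_[o+R@[x,y],z]
for y in(0,.007):print("proj grip",[proj(n,[w(.06,y,.089),w(.06,y,.103)]) for n in("top","side")])
print("fantop corners top",[proj("top",w(x,y,.092))[0] for x in(-.0425,-.0175) for y in(-.04,.04)])
print("fantop corners side",[proj("side",w(x,y,.092))[0] for x in(-.0425,-.0175) for y in(-.04,.04)])
E
```

```text
[0.6888 0.2689] [0.7294 0.1787] [0.5048 0.0858] [0.4666 0.1771] [np.float64(0.09892654739292218), np.float64(0.24304444804724507), np.float64(0.09895722445712195), np.float64(0.24048409507779914)]
clamp [0.5697 0.1661] 22.463985219501023
grip [0.0623 0.0014]
blue 190.5 [array([-0.0622,  0.0349]), array([-0.0622, -0.0364]), array([-0.088 , -0.0366]), array([-0.088 ,  0.0344])]
blue 110.5 [array([0.0087, 0.0342]), array([ 0.0014, -0.0372]), array([-0.0182, -0.0354]), array([-0.0108,  0.0359])]
blue 27.0 [array([0.0999, 0.0264]), array([0.0998, 0.0186]), array([0.0314, 0.0186]), array([0.0315, 0.0263])]
blue 17.0 [array([ 0.0999, -0.0068]), array([ 0.0998, -0.0133]), array([ 0.0614, -0.0129]), array([ 0.0615, -0.0064])]
blue 9.0 [array([ 0.0549, -0.0066]), array([ 0.0549, -0.0131]), array([ 0.0314, -0.0133]), array([ 0.0314, -0.0068])]
black 307.5 [[205.1 228.3]
 [234.2 218.6]
 [238.2 230.6]
 [209.1 240.3]] [array([-0.0168,  0.0457]), array([-0.0219, -0.0396]), array([-0.0572, -0.0379]), array([-0.0522,  0.0472])]
proj grip [array([[210.7806, 196.9357],
       [209.7235, 196.3463]]), array([[245.3141, 263.4343],
       [245.0063, 260.0279]])]
proj grip [array([[208.4666, 197.8593],
       [207.3794, 197.2818]]), array([[245.58  , 265.7023],
       [245.2733, 262.3014]])]
fantop corners top [array([236.9856, 225.4144]), array([210.2648, 236.1044]), array([233.7549, 217.0974]), array([207.0855, 227.7606])]
fantop corners side [array([283.9047, 245.5332]), array([288.6243, 271.0206]), array([274.1612, 246.629 ]), array([278.4729, 272.2023])]
```

The clamp pose agrees with the known jaw dimensions: o=(0.570,0.165), yaw 22.5°. The pawl grip is at about (0.6256,0.1905). Now moving above it.

Request:
step_arm:
  commands: "0.12 -0.1 0 0 0.5;0.24 -0.2 0 0 0.5;0.36 -0.3 0 0 0.5;0.48 -0.4 0 0 0.5;0.6 -0.5 0 0 0.5;0.725 -0.594 0 0 0.5"
  squeeze: 30

```text
time_s: 0.7
position: [0.3427, -0.294, 0.2312]
tool_rot: [-0.0, 0.984, 0.177, 0.0]
contact_force: [1.0, -0.2, 0.6]
opening: 0.0428
grasp_force: 0.0
```

Request:
step_arm:
  commands: "0.12 -0.1 0 0 0.5;0.24 -0.2 0 0 0.5;0.36 -0.3 0 0 0.5;0.48 -0.4 0 0 0.5;0.6 -0.5 0 0 0.5;0.725 -0.594 0 0 0.5"

```text
time_s: 1.3
position: [0.4843, -0.0508, 0.2313]
tool_rot: [0.0, 0.984, 0.178, 0.0]
contact_force: [0.5, -1.5, 0.4]
opening: 0.0424
grasp_force: 0.0
```

Request:
step_arm:
  commands: "0.12 -0.1 0.04 -0.046 0.5;0.24 -0.2 0.08 -0.046 0.5;0.36 -0.3 0.12 -0.046 0.5;0.48 -0.4 0.16 -0.046 0.5;0.6 -0.5 0.18 -0.046 0.5;0.726 -0.595 0.2 -0.046 0.5;0.726 -0.595 0.2 -0.046 0.5;0.726 -0.595 0.2 -0.046 0.5"

```text
time_s: 2.1
position: [0.6254, 0.1912, 0.17]
tool_rot: [0.0, 0.981, 0.196, -0.001]
contact_force: [-0.8, -0.7, -0.3]
opening: 0.0428
grasp_force: 0.0
```

```bash
python3 - <<'E'
from h import *
s=manip.observe();print(s["time_s"],s["position"],s["tool_rot"],s["opening"],s["contact_force"])
a=cv2.resize(eyes.camera("top")[150:260,165:275],(390,390),interpolation=2)
b=cv2.resize(eyes.camera("side")[190:320,190:320],(390,390),interpolation=2)
cv2.imwrite("pics/a.png",np.hstack([a,b])[:,:,::-1])
E
```

```text
2.1 [0.62543541 0.19118168 0.17004531] [ 1.35131860e-06  9.80611194e-01  1.95960698e-01 -1.04494936e-03] 0.04276898541502721 [-0.8161662  -0.74299995 -0.2589386 ]
```

View pics/a.png

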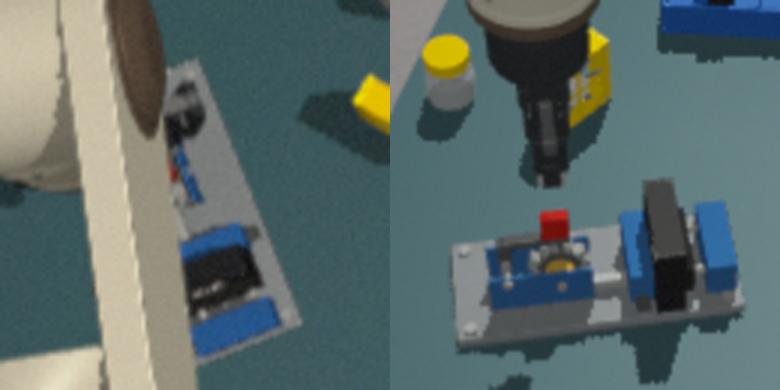

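The fingers line up with the red grip in the side view (grip at (555,225), fingertips at (550,180)). Next: descend and pinch.

Request:
step_arm:
  commands: "0 0 0.1 0 0.5;0 0 0.2 0 0.5;0 0 0.28 0 0.5;0 0 0.325 0 0.5;0 0 0.325 0 0.5;0 0 0.325 0 0;0 0 0.325 0 0;0 0 0.325 0 0;0 0 0.325 0 0;0 0 0.325 0 0;0 0 0.325 0 0"

```text
time_s: 3.3
position: [0.6257, 0.1917, 0.0757]
tool_rot: [-0.001, 0.981, 0.196, 0.001]
contact_force: [-6.4, 7.2, 7.6]
opening: 0.0115
grasp_force: 30.9
```

Request:
step_arm:
  commands: "0.008 0 -0.009 0 0;0.017 0 -0.018 0 0;0.026 0 -0.027 0 0;0.036 0 -0.036 0 0;0.042 0 -0.04 0 0;0.042 0 -0.04 0 0;0.042 0 -0.04 0 0"

```text
time_s: 4.0
position: [0.6365, 0.1964, 0.0857]
tool_rot: [-0.001, 0.981, 0.196, -0.001]
contact_force: [-4.0, 8.3, -9.5]
opening: 0.0112
grasp_force: 29.6
```

```bash
python3 - <<'E'
from h import *
s=manip.observe();print(s["time_s"],s["position"],s["opening"],s["contact_force"])
b=cv2.resize(eyes.camera("side")[230:320,195:320],(750,540),interpolation=2)
cv2.imwrite("pics/b.png",b[:,:,::-1])
E
```

```text
4.0 [0.63647574 0.1963508  0.08574151] 0.011165625007588798 [-3.974947    8.27626053 -9.4973374 ]
```

View pics/b.png

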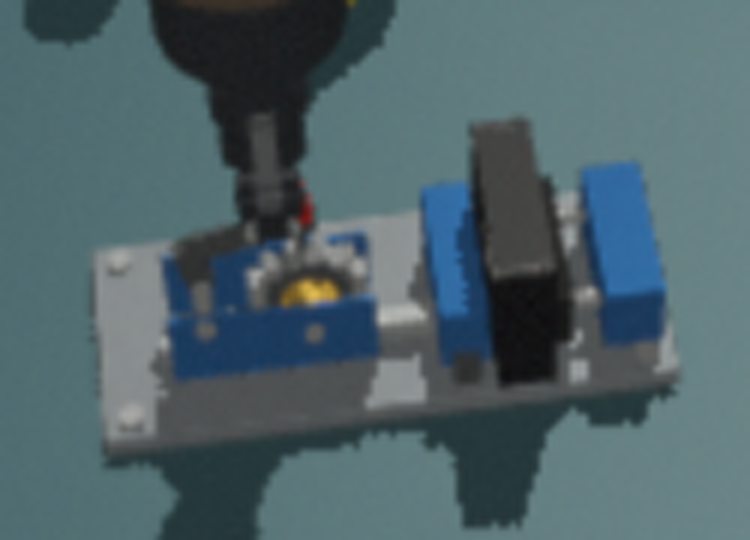

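The pawl is raised and tilted clear of the wheel (grip at (305,205)). I'll hold it there while the jaw backs off.

Request:
step_arm:
  commands: "0 0 0 0 0;0 0 0 0 0;0 0 0 0 0;0 0 0 0 0;0 0 0 0 0;0 0 0 0 0;0 0 0 0 0;0 0 0 0 0;0 0 0 0 0;0 0 0 0 0;0 0 0 0 0;0 0 0 0 0"

```text
time_s: 5.25
position: [0.6365, 0.1963, 0.0858]
tool_rot: [-0.001, 0.981, 0.196, -0.001]
contact_force: [-4.1, 7.3, -10.0]
opening: 0.0112
grasp_force: 29.5
```

Request:
step_arm:
  commands: "0 0 0 0 0;0 0 0 0 0;0 0 0 0 0;0 0 0 0 0;0 0 0 0 0;0 0 0 0 0;0 0 0 0 0;0 0 0 0 0;0 0 0 0 0;0 0 0 0 0;0 0 0 0 0;0 0 0 0 0"

```text
time_s: 6.45
position: [0.6365, 0.1963, 0.0857]
tool_rot: [-0.001, 0.981, 0.196, -0.001]
contact_force: [-3.8, 8.5, -8.9]
opening: 0.0114
grasp_force: 29.5
```

Request:
step_arm:
  commands: "0 0 0 0 0;0 0 0 0 0;0 0 0 0 0;0 0 0 0 0;0 0 0 0 0;0 0 0 0 0;0 0 0 0 0;0 0 0 0 0;0 0 0 0 0;0 0 0 0 0;0 0 0 0 0;0 0 0 0 0"

```text
time_s: 7.65
position: [0.6365, 0.1963, 0.0857]
tool_rot: [-0.001, 0.981, 0.196, -0.001]
contact_force: [-4.3, 8.0, -9.1]
opening: 0.0114
grasp_force: 29.5
```

```bash
python3 - <<'E'
from h import *
s=manip.observe();print(s["time_s"],s["position"],s["opening"],s["contact_force"])
t=eyes.camera("top")
b=cv2.resize(eyes.camera("side")[230:320,195:320],(500,360),interpolation=2)
a=cv2.resize(t[180:260,195:260],(292,360),interpolation=2)
cv2.imwrite("pics/c.png",np.hstack([b,a])[:,:,::-1])
np.set_printoptions(precision=4,suppress=True)
o=np.array([.57,.1654]);th=np.radians(22.46);R=np.array([[np.cos(th),-np.sin(th)],[np.sin(th),np.cos(th)]])
for c in blobs(t,(105,120,50),(125,255,255),(205,195,260,265))[0]: print(cv2.contourArea(c),[R.T@(plane("top",p,.05)[:2]-o) for p in cv2.boxPoints(cv2.minAreaRect(c))])
E
```

```text
7.65 [0.63647062 0.19633506 0.08573908] 0.011441795929998133 [-4.31672676  7.96218887 -9.05696806]
150.5 [array([-0.0622,  0.0234]), array([-0.0623, -0.0356]), array([-0.088 , -0.0358]), array([-0.088,  0.023])]
71.0 [array([ 0.0209, -0.0008]), array([ 0.0188, -0.0357]), array([-0.0043, -0.0345]), array([-0.0022,  0.0002])]
```

View pics/c.png

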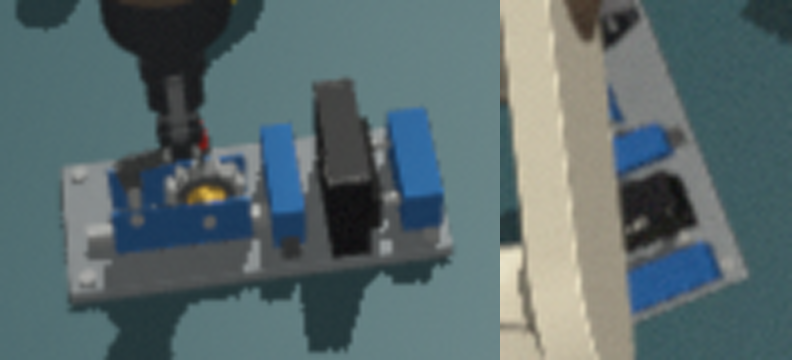

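The jaw now spans about -2 to +20 mm, so it has backed off by about 17 mm, and there is a clear gap beside the standing fan. Next: lower the pawl, release it and rise.

Request:
step_arm:
  commands: "-0.01 0 0.01 0 0;-0.02 0 0.02 0 0;-0.03 0 0.03 0 0;-0.042 0 0.04 0 0;-0.042 0 0.04 0 0;-0.042 0 0.04 0 0.3;-0.042 0 0.04 0 0.5;-0.042 0 0.04 0 0.5;-0.042 0 0.04 0 0.5;-0.042 0 0.04 0 0.5"

```text
time_s: 8.75
position: [0.6256, 0.1903, 0.0738]
tool_rot: [-0.0, 0.981, 0.195, -0.0]
contact_force: [0.6, -1.2, 0.2]
opening: 0.0426
grasp_force: 0.0
```

Request:
step_arm:
  commands: "0 0 -0.05 0 0.5;0 0 -0.15 0 0.5;0 0 -0.3 0 0.5;0 0 -0.3 0 0.5;0 0 -0.3 0 0.5"

```text
time_s: 9.25
position: [0.6262, 0.1905, 0.166]
tool_rot: [-0.0, 0.981, 0.195, 0.001]
contact_force: [-0.5, 0.7, -0.4]
opening: 0.0429
grasp_force: 0.0
```

Request:
step_arm:
  commands: "-0.1 0 0 -0.19 0.6;-0.2 0 0 -0.38 0.6;-0.297 0 0 -0.57 0.6;-0.297 0 0 -0.76 0.6;-0.297 0 0 -0.95 0.6;-0.297 0 0 -1 0.6"

```text
time_s: 9.85
position: [0.5428, 0.1562, 0.1634]
tool_rot: [-0.0, 0.83, 0.558, -0.0]
contact_force: [0.2, -0.6, 0.3]
opening: 0.0511
grasp_force: 0.0
```

Request:
step_arm:
  commands: "0 0 0 -0.19 0.6;0 0 0 -0.38 0.6;0 0 0 -0.57 0.6;0 0 0 -0.76 0.6;0 0 0 -0.95 0.6;0 0 0 -1 0.6;0 0 0 -1 0.6"

```text
time_s: 10.55
position: [0.543, 0.1563, 0.1632]
tool_rot: [-0.001, 0.555, 0.832, -0.0]
contact_force: [0.4, 0.0, -0.0]
opening: 0.051
grasp_force: 0.0
```

```bash
python3 - <<'E'
from h import *
np.set_printoptions(precision=4,suppress=True)
s=manip.observe();print(s["time_s"],s["position"],s["tool_rot"],s["opening"],s["contact_force"])
im=eyes.camera("side")
o=np.array([.57,.1654]);th=np.radians(22.46);R=np.array([[np.cos(th),-np.sin(th)],[np.sin(th),np.cos(th)]])
for x in(-.030,-.027):
  for y in (0,.003):
    print(x,y,[proj("side",np.r_[o+R@[x+a,y+.04],.092])[0] for a in(-.0125,.0125)])
print(proj("side",s["position"]))
b=cv2.resize(im[205:315,195:320],(750,660),interpolation=2)[60:660]
cv2.imwrite("pics/d.png",b[:,:,::-1])
E
```

```text
10.55 [0.543  0.1563 0.1632] [-0.0005  0.5552  0.8317 -0.0004] 0.05103360444711897 [ 0.4163  0.0466 -0.0135]
-0.03 0 [array([288.5661, 270.7529]), array([278.4189, 271.9331])]
-0.03 0.003 [array([288.7508, 271.7504]), array([278.5876, 272.9341])]
-0.027 0 [array([287.3501, 270.8942]), array([277.1992, 272.0752])]
-0.027 0.003 [array([287.5328, 271.8921]), array([277.3659, 273.0765])]
[[280.5608 240.9506]]
```

View pics/d.png

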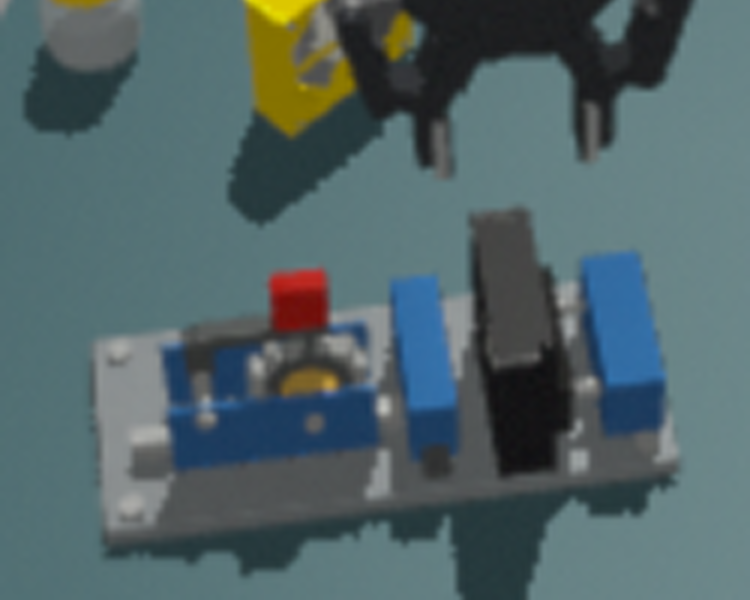

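```bash
python3 - <<'E'
from h import *
np.set_printoptions(precision=4,suppress=True)
o=np.array([.57,.1654]);th=np.radians(22.46);R=np.array([[np.cos(th),-np.sin(th)],[np.sin(th),np.cos(th)]])
Z=lambda x,y:(195+x/6-.4,205+(y+60)/6-.4)
for p in((485,365),(548,355),(470,215),(530,209),(508,287)):
    print(R.T@(plane("side",Z(*p),.092)[:2]-o))
print("jaw",[R.T@(plane("side",Z(*p),.05)[:2]-o) for p in((405,415),(455,408),(603,385),(662,378))])
print("tcp",R.T@(manip.observe()["position"][:2]-o))
E
```

```text
[-0.0089  0.0492]
[-0.0348  0.0479]
[-0.0128 -0.0275]
[-0.0383 -0.0271]
[-0.0235  0.0119]
jaw [array([0.0238, 0.04  ]), array([0.0028, 0.0395]), array([-0.0598,  0.0367]), array([-0.0848,  0.0367])]
tcp [-0.0284  0.0019]
```

Request:
step_arm:
  commands: "0.013 0.006 0.1 0 0.6;0.013 0.006 0.2 0 0.6;0.013 0.006 0.29 0 0.6;0.013 0.006 0.35 0 0.6;0.013 0.006 0.35 0 0.6;0.013 0.006 0.35 0 0.2;0.013 0.006 0.35 0 0.2;0.013 0.006 0.35 0 0.2;0.013 0.006 0.35 0 0.2;0.013 0.006 0.35 0 0.2;0.013 0.006 0.35 0 0.2"
  squeeze: 40

```text
time_s: 11.7
position: [0.5442, 0.1607, 0.0601]
tool_rot: [0.001, 0.556, 0.831, 0.001]
contact_force: [-1.0, -0.3, 6.5]
opening: 0.0245
grasp_force: 42.0
```

Request:
step_arm:
  commands: "0 0 -0.04 0 0.2;0 0 -0.1 0 0.2;0 0 -0.18 0 0.2;0 0 -0.28 0 0.2;0 0 -0.38 0 0.2;0 0 -0.48 0 0.2;0 0 -0.48 0 0.2;0 0 -0.48 0 0.2"

```text
time_s: 12.5
position: [0.5436, 0.1607, 0.2039]
tool_rot: [0.0, 0.555, 0.832, 0.001]
contact_force: [0.1, -0.0, -2.4]
opening: 0.0247
grasp_force: 41.1
```

```bash
python3 - <<'E'
from h import *
s=manip.observe();print(s["time_s"],s["position"],s["tool_rot"],s["opening"],s["grasp_force"],s["contact_force"])
b=cv2.resize(eyes.camera("side")[180:310,195:350],(715,600),interpolation=2)
cv2.imwrite("pics/e.png",b[:,:,::-1])
q=s["tool_rot"];yaw=2*np.arctan2(q[2],q[1]);X=np.array([np.cos(yaw),np.sin(yaw)]);Y=np.array([X[1],-X[0]])
d=np.array([.481,-.211])-s["position"][:2];print(X@d/.3,Y@d/.3,np.degrees(yaw))
E
```

```text
12.5 [0.54357731 0.16067379 0.20386634] [4.99247633e-04 5.55475046e-01 8.31532888e-01 5.30118598e-04] 0.024733222087953078 41.087345480918884 [ 0.11510678 -0.02180615 -2.38706739]
-1.0646292144995682 -0.6670677125154194 112.51309771241684
```

View pics/e.png

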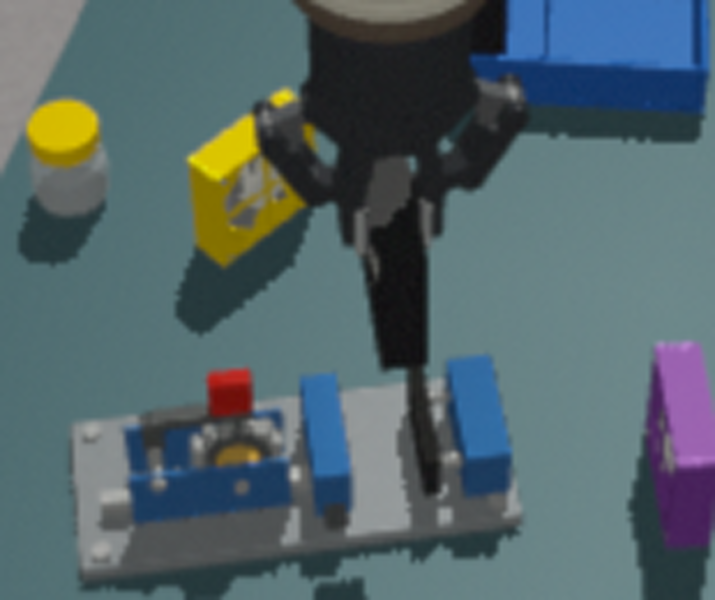

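The fan is lifted clear, the pawl is down and the jaw is open. Carrying the fan to the tray.

Request:
step_arm:
  commands: "-0.05 -0.03 0 0 0.2;-0.15 -0.093 0 0 0.2;-0.27 -0.167 0 0 0.2;-0.39 -0.241 0 0 0.2;-0.5 -0.309 0 0 0.2;-0.6 -0.37 0 0 0.2"

```text
time_s: 13.15
position: [0.5089, -0.0497, 0.2019]
tool_rot: [-0.001, 0.556, 0.831, -0.0]
contact_force: [0.7, -0.7, -1.1]
opening: 0.0241
grasp_force: 41.0
```

Request:
step_arm:
  commands: "-0.1 -0.06 0 0.1 0.2;-0.2 -0.13 0 0.2 0.2;-0.29 -0.19 0 0.275 0.2;-0.37 -0.24 0 0.275 0.2;-0.43 -0.28 0 0.275 0.2;-0.465 -0.297 0 0.275 0.2;-0.465 -0.297 0 0.275 0.2;-0.465 -0.297 0 0.275 0.2"

```text
time_s: 13.95
position: [0.481, -0.2105, 0.2024]
tool_rot: [-0.001, 0.642, 0.767, 0.0]
contact_force: [0.0, -0.1, -1.1]
opening: 0.0244
grasp_force: 41.0
```

```bash
python3 - <<'E'
from h import *
s=manip.observe();print(s["time_s"],s["position"],s["tool_rot"],s["opening"],s["grasp_force"],s["contact_force"])
a=cv2.resize(eyes.camera("top")[170:300,300:400],(385,500),interpolation=2)
b=cv2.resize(eyes.camera("side")[110:230,260:370],(400,500),interpolation=2)
cv2.imwrite("pics/f.png",np.hstack([a,b])[:,:,::-1])
p=s["position"];print(proj("side",[p[0],p[1],p[2]-.048]))
E
```

```text
13.95 [ 0.48102797 -0.21048287  0.20236547] [-5.26998951e-04  6.41886218e-01  7.66799708e-01  1.15084780e-04] 0.024446236744130313 40.9980833530426 [ 0.00503409 -0.09510831 -1.1381314 ]
[[334.10647922 149.39390354]]
```

View pics/f.png

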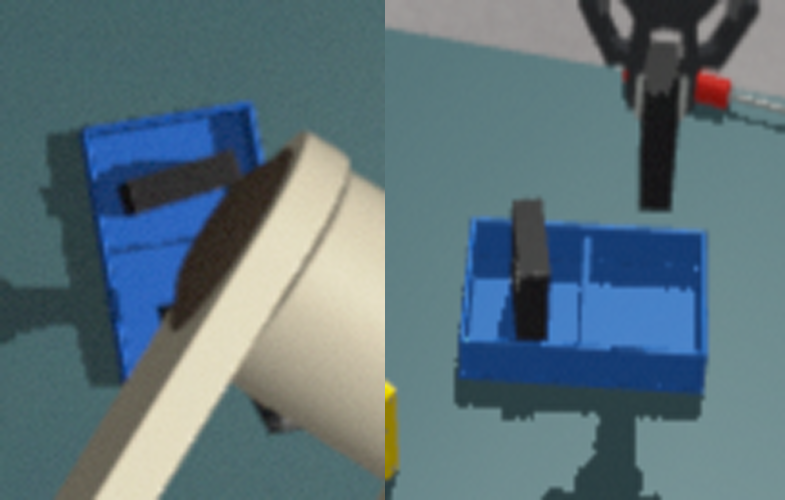

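In the side view the fan hangs centred over the empty compartment, with its bottom at (655,210) and the compartment spanning 590–705. Lowering it.

Request:
step_arm:
  commands: "0 0 0.1 0 0.2;0 0 0.2 0 0.2;0 0 0.3 0 0.2;0 0 0.38 0 0.2;0 0 0.43 0 0.2;0 0 0.46 0 0.2;0 0 0.475 0 0.2;0 0 0.485 0 0.2;0 0 0.49 0 0.2;0 0 0.495 0 0.2;0 0 0.495 0 0.2"

```text
time_s: 15.15
position: [0.4811, -0.2112, 0.0545]
tool_rot: [0.0, 0.642, 0.767, 0.0]
contact_force: [-0.1, 0.5, -1.3]
opening: 0.0245
grasp_force: 41.0
```

Request:
step_arm:
  commands: "0 0 0.003 0 0.2;0 0 0.006 0 0.2;0 0 0.009 0 0.2;0 0 0.009 0 0.2"

```text
time_s: 15.55
position: [0.4812, -0.2113, 0.0531]
tool_rot: [0.0, 0.642, 0.767, 0.0]
contact_force: [-8.3, 4.4, 21.6]
opening: 0.0247
grasp_force: 44.2
```

Request:
step_arm:
  commands: "0 0 -0.004 0 0.2;0 0 -0.004 0 0.35;0 0 -0.004 0 0.4;0 0 -0.004 0 0.5;0 0 -0.004 0 0.55;0 0 -0.004 0 0.55;0 0 -0.004 0 0.55"

```text
time_s: 16.25
position: [0.481, -0.2111, 0.0528]
tool_rot: [-0.0, 0.642, 0.767, 0.0]
contact_force: [0.7, -0.4, 0.7]
opening: 0.0471
grasp_force: 0.0
```

Request:
step_arm:
  commands: "0 0 -0.05 0 0.55;0 0 -0.15 0 0.55;0 0 -0.3 0 0.55;0 0 -0.45 0 0.55;0 0 -0.6 0 0.55;0 0 -0.6 0 0.55;0 0 -0.6 0 0.55"

```text
time_s: 16.95
position: [0.4812, -0.2112, 0.2335]
tool_rot: [0.001, 0.642, 0.767, 0.0]
contact_force: [0.1, 0.3, -0.6]
opening: 0.0469
grasp_force: 0.0
```

```bash
python3 - <<'E'
from h import *
s=manip.observe();print(s["time_s"],s["position"],s["opening"],s["contact_force"])
im=eyes.camera("side")
b=cv2.resize(im[110:230,260:370],(400,436),interpolation=2);a=cv2.resize(im[230:320,195:320],(400,288),interpolation=2)
a=np.vstack([a,np.zeros((148,400,3),np.uint8)])
cv2.imwrite("pics/g.png",np.hstack([b,a])[:,:,::-1])
E
```

```text
16.95 [ 0.48123535 -0.21124574  0.23353013] 0.04693778959425292 [ 0.08961385  0.32503685 -0.60606248]
```

View pics/g.png

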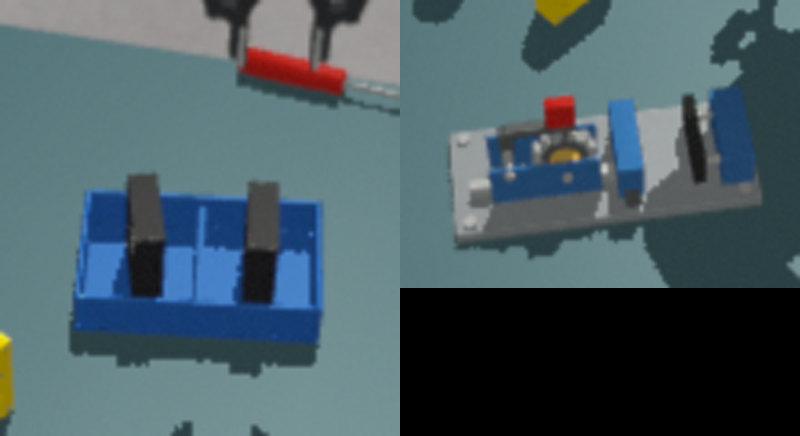

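The fan stands upright near the middle of the empty compartment (262,245). The spare fan at (145,240) looks undisturbed, the pawl is down and the jaw is backed off.

```bash
python3 -c "
from station import manip
print(manip.finish_job())"
```

```text
the job is handed in; nothing more can be done
None
```

I handed the job in at about 17 s of the 59 s limit. In the last picture the fan stands upright in the tray's empty compartment, the jaw is backed off, the pawl is down and the spare fan is still standing; no verdict came back.

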